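# Turn over the reorder flag of the empty parts bin

## Robot

A 7-joint arm with a two-finger parallel gripper is mounted at the origin on the work surface. World frame = base frame: x ahead of the robot, y to its left, z up, the work surface at z = 0. Lengths are in m, angles in rad, forces in N, time in s.
With the tool pointing down it reaches from about 0.4 to 0.875 m from the base axis. Payload 19.3 kg.
Tool frame: the origin (TCP) lies between the finger pads; the fingertips stand 17 mm ahead of it and the grasp point (between the pads) lies 2 mm behind it; x points along the fingers, y is the direction in which the jaws open and shut, and the axes are right-handed (so a half turn about x gives the same grasp; the last joint's range is limited). The gripper opens to 85 mm and grips with 20 to 120 N. Pads are 22 mm wide; open, the fingers measure 114 mm over their backs; the gripper's body (76 mm by 85 mm) begins 54 mm behind the grasp point. The pads swing forward as they close: fully open they stand 13 mm farther back than shut.
Start: joints at [1.248, 0.521, -0.036, 1.599, 0.021, 1.021, -0.113], TCP at [0.156, -0.605, 0.248] pointing down, gripper open.
Joint ranges: [-2.91, 2.91], [-0.3, 2.13], [-1.5, 1.42], [0.17, 2.43], [-1.26, 4.41], [0.16, 1.93], [-2.52, 2.52]. Speed limits (rad/s): [1.89, 1.89, 2.39, 2.39, 3.01, 3.01, 3.01].

## Interface

Orientations are given as [roll, pitch, yaw] about the fixed x, y, z axes, in that order (R = Rz(yaw) Ry(pitch) Rx(roll)).
In Python, from workcell import bot gives the robot as it stands.
- The arm moves only by the shell command python3 -m creep 'ROWS' [FORCE]. ROWS is JSON, a list of rows, each an object of numbers: "wx", "wy", "wz": the turn, a rotation vector about the tool's x, y, z in degrees; "tx", "ty", "tz": the shift along the tool's x, y, z in m; "claw": the closure, from 0 (fully open) to 1 (shut). A call has 1 to 8 rows; each row is the pose to reach, as a shift and turn from the pose measured when the call began, along the tool's axes at that moment; what a row does not reach only later rows make up. A row lasts 1/10 s, in which the tool goes at most 50 mm and 8.59 degrees, less where a joint would pass 70% of its speed; a pose out of reach is approached as far as the arm can. A call with a gripper value outside its range is refused whole. The fingers move at their own pace and stop on an object; FORCE is the grip in N (left out, the last holds). Time passes only in rows, so rows that repeat a pose let the fingers close. It gives the time, the measured TCP pose, the force and the opening at its end, in the units of the state.
- bot.observe(): the state, without advancing time (a new reading comes with each control period).
- bot.grab_frame(name): name is "scene" or "top"; returns the picture (420x560x3 uint8, blue, green, red); there is no depth.
- bot.get_calibration(name): a dict with "fx", "fy", "cx", "cy" (pixels), "R" (3x3) and "t" (3): a world point X has camera coordinates R X + t. Camera axes: x right, y down, z forward; pixel columns grow to the right and rows downward; lengths in m; the calibration is good to about 2 mm. A picture is of the moment at which its call begins. get_calibration takes no time and is no camera call.
- bot.job_done(): hands the job in, once; it reports no verdict.
The state is a dict: "clock": time; "qpos": joint angles; "qd": joint speeds; "joint_efforts": joint torques, N m; "position": TCP position; "tool_rot": TCP orientation; "force": force on the tool from outside, world axes, zero at the start; "moment": the same for the moment, N m; "grip_width": finger opening in m.
Only numpy, scipy, OpenCV 4.12 (cv2) and the standard library are available. Lean on these libraries where they do the work, as an engineer would, in place of code of your own. Each camera call takes 0.05 s, during which the arm holds its last target.

## Task

Of the three small-parts bins on the bench one has run empty: with a light fingertip push under its tab, flip that bin's hinged marker flag right over its hinge, so that it lies over the bin's mouth and shows its cross face. Do not squeeze or force the flag, leave the flags of the bins with bolts and nuts as they are, and leave the loose tools and the can where they are.

Things in the scene. Friction and masses are not known exactly. Their poses are not given: they have to be found in the camera images.
- empty_bin: the empty parts bin, whose flag is to be turned. Fixed grey steel bin 120 (x) by 110 (y) by 55 mm high, from x = 12 to 132 mm. Origin on the table under the hinge pin; x points from the hinge over the bin (away from the robot within 13 degrees), y along the hinge, z up. Two front uprights, 14 mm wide, 94 mm high, at y = -40 and +40 mm carry the flag's hinge
- empty_flag (a joint): angle of the empty bin's flag about its level hinge: 0 = lying level towards the robot (bin's -x), disc face up, tab bent up; 1.57 = upright; 3.14 = lying level over the bin, cross face up, tab bent down. Stops at 0 and 3.14; no spring, slight drag, 1 to 2 N at the tab moves it. Let go before upright it falls back; pushed 35 degrees past upright it drops slowly the rest of the way by itself
- empty_tab (a point): middle of the free edge of the empty bin's flag tab (moves with the flag). The tab is 62 mm wide, 25 mm long, bent up 45 degrees at the flag's free end; at angle 0 this point is 88 mm from the hinge towards the bin's -x and 103 mm above the table, nothing under it
- empty_hinge (a point): middle of the hinge pin of the empty bin's flag, 85 mm above the table. The flag: aluminium sheet 70 mm long from the pin to the bend, 62 mm wide, 4 mm thick, about 60 g, a raised disc on one face and a cross on the other
- bolt_bin: the bin filled with bolts, same size, same flag and same origin as the empty bin, fixed; the three bins stand in a row about 210 mm apart in any order
- bolt_flag (a joint): angle of the bolt bin's flag, same meaning as for the empty bin; it starts at 0 and is to stay there
- nut_bin: the bin filled with nuts, same size, same flag and same origin as the empty bin, fixed; the three bins stand in a row about 210 mm apart in any order
- nut_flag (a joint): angle of the nut bin's flag, same meaning as for the empty bin; it starts at 0 and is to stay there
- wrench: steel open-ended wrench lying loose on the bench, some 180 mm long, along its own x; origin under its middle
- socket: steel wrench socket, 28 mm across and 36 mm high, standing loose; origin at the centre of its underside
- can: plain grey can, 56 mm across and 90 mm high, standing loose at the left end of the row; origin at the centre of its underside
- screwdriver: red-handled screwdriver, 190 mm long, lying loose at the right end of the row; origin under its middle
Mind the look-alikes: they are no part of the job. What is shaped like the bolt_bin but green or orange is not meant.

How it is judged:
By the outcome, as a careful person would: the job done as asked, in the order asked, and still so for the second after the job is handed in, with the robot touching nothing.
It also fails if it takes over 42 s, if anything falls off the work surface, if the arm or the gripper's body presses on something with over 40 N, if the wrist force passes 120 N, or if a joint passes its speed limit or range.

## Working session

There is one attempt and no reset: what is moved stays moved. The work goes in short steps, Python scripts to look and compute and a shell command to move; the robot and the scene stay as the last step left them, time stands still between calls to the robot, and variables do not carry over. Pictures are saved under pics/ and viewed, and the job is handed in when it is done.

```bash
mkdir -p pics; ls; python3 - <<'E'
from workcell import bot
import cv2
for n in ("scene","top"):
    cv2.imwrite(f"pics/{n}0.png",bot.grab_frame(n))
    c=bot.get_calibration(n); print(n,c)
s=bot.observe(); print(s)
E
```

```text
pics
scene {'fx': 428.16589193056757, 'fy': 428.16589193056757, 'cx': 281.15863459275437, 'cy': 209.1038671606552, 'R': array([[-0.65254078,  0.75775282, -0.00109387],
       [ 0.40259081,  0.34546841, -0.84768639],
       [-0.64195886, -0.55359032, -0.53049654]]), 't': array([ 0.28335117, -0.06021966,  1.29659887])}
top {'fx': 402.18557878157344, 'fy': 402.18557878157344, 'cx': 273.6772415857116, 'cy': 207.3211088775515, 'R': array([[-0.05773264, -0.99831678, -0.00552681],
       [-0.97315443,  0.05751124, -0.22285179],
       [ 0.22279453, -0.00748739, -0.97483667]]), 't': array([0.01867443, 0.44129459, 1.06966572])}
{'clock': 0.1, 'qpos': array([ 1.24780689,  0.52194075, -0.03630845,  1.59991142,  0.02115051,
        1.02105892, -0.11281217]), 'qd': array([ 7.77916274e-04,  6.76703421e-05,  8.33329198e-04, -8.10330004e-04,
        2.92609070e-04, -1.25967494e-03,  1.26544893e-03]), 'joint_efforts': array([ 5.79046668e-03, -9.28490353e+01,  1.98528282e+00, -3.70535123e+01,
        1.81996560e-02,  5.48482320e-03,  1.14640097e-04]), 'position': array([ 0.15622611, -0.60489812,  0.24780615]), 'tool_rot': array([-1.53877477,  1.5698603 ,  1.85554112]), 'force': array([-0.41285286, -0.40909941, -0.2592914 ]), 'moment': array([ 0.01911136,  0.00479927, -0.0349565 ]), 'grip_width': 0.0854237807940218}
```

View pics/scene0.png

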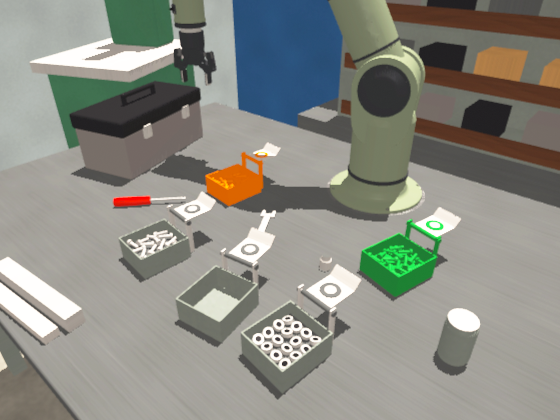

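View pics/top0.png

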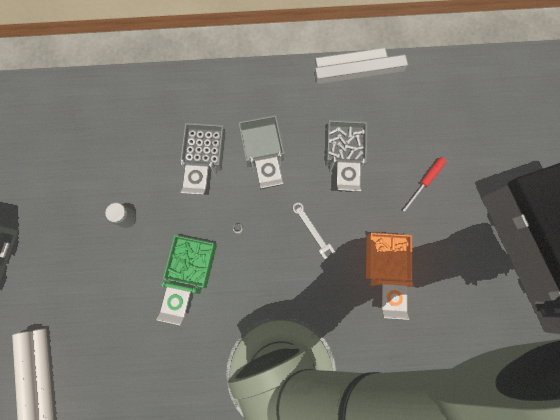

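The pictures show three grey bins: nuts at top (203,146), empty at (262,138) and bolts at (347,142). The look-alikes are green at (190,262) and orange at (390,258). The can is at (118,214), the socket at (238,228), the wrench at (312,230) and the screwdriver at (425,185).
What could be taken for the flag I want: grey flags at (195,178) nuts, (268,170) empty and (348,175) bolts, plus green at (175,303) and orange at (396,300). I choose (268,170) and will check it in a crop.

```bash
python3 - <<'E'
import cv2
a=cv2.imread("pics/top0.png")[105:205,220:320]
b=cv2.imread("pics/scene0.png")[220:345,170:295]
cv2.imwrite("pics/c1.png",cv2.resize(a,(600,600),interpolation=cv2.INTER_CUBIC))
cv2.imwrite("pics/c2.png",cv2.resize(b,(600,600),interpolation=cv2.INTER_CUBIC))
E
```

```text
(no output)
```

View pics/c1.png

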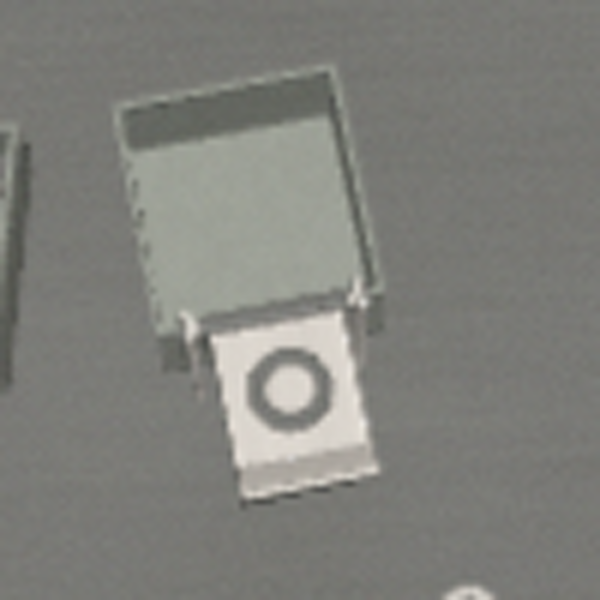

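View pics/c2.png

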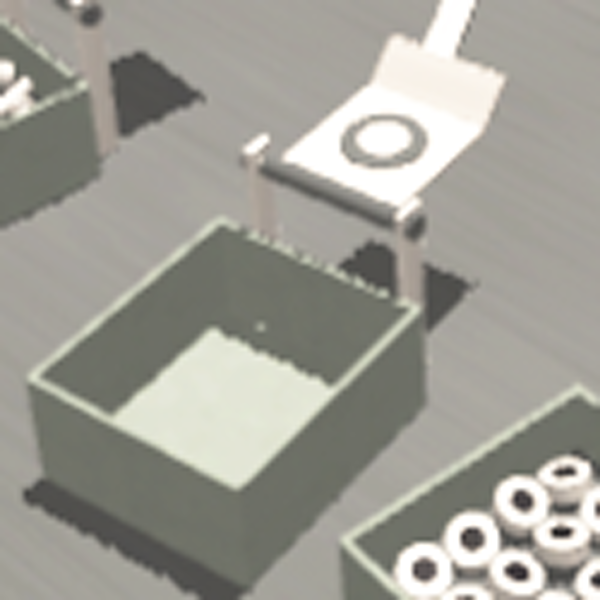

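The crops confirm it: the middle bin is empty, and its flag lies towards the robot with the disc up. The tab edge is at crop (243,497)–(380,469). Next I fit the pose.

```bash
cat > h.py <<'E'
import numpy as np, cv2
from workcell import bot
from scipy.spatial.transform import Rotation as Rn
def proj(n,X):
    c=bot.get_calibration(n); p=np.atleast_2d(X)@np.array(c["R"]).T+c["t"]
    return np.c_[c["fx"]*p[:,0]/p[:,2]+c["cx"],c["fy"]*p[:,1]/p[:,2]+c["cy"]]
def bw(P,L):
    x,y,a=P; L=np.atleast_2d(L)
    return np.c_[x+L[:,0]*np.cos(a)-L[:,1]*np.sin(a),y+L[:,0]*np.sin(a)+L[:,1]*np.cos(a),L[:,2]]
E
python3 - <<'E'
from h import *
from scipy.optimize import least_squares
T=[((-.088,.031,.103),(242,497)),((-.088,-.031,.103),(380,469)),((.132,.055,.055),(115,105)),((.132,-.055,.055),(335,67)),((.012,-.055,.055),(383,292)),((.012,.055,.055),(160,336))]
S=[((.132,-.055,.055),(30,380)),((.132,.055,.055),(240,490)),((.012,.055,.055),(425,308)),((.012,-.055,.055),(222,220)),((-.088,-.031,.103),(392,35)),((-.088,.031,.103),(505,75))]
tu=np.array([((p[0]+.5)/6-.5+220,(p[1]+.5)/6-.5+105) for _,p in T]); su=np.array([((p[0]+.5)/4.8-.5+170,(p[1]+.5)/4.8-.5+220) for _,p in S])
TL=np.array([l for l,_ in T]);SL=np.array([l for l,_ in S])
f=lambda P:np.r_[proj("top",bw(P,TL))-tu,proj("scene",bw(P,SL))-su].ravel()
r=least_squares(f,[.6,0,0]);print(r.x,np.degrees(r.x[2]));print(r.fun.reshape(-1,2).round(1))
P=r.x
print("tab, hinge",bw(P,[[-.088,0,.103],[0,0,.085]]))
c=bot.get_calibration("top")
# approx other things on planes
def ray(n,u,v,z):
    c=bot.get_calibration(n);R=np.array(c["R"]);d=R.T@[(u-c["cx"])/c["fx"],(v-c["cy"])/c["fy"],1];o=-R.T@c["t"];return (o+d*(z-o[2])/d[2]).round(3)
for nm,u,v,z in [("nutflagL",181,193,.1),("nutflagR",208,193,.1),("boltL",336,191,.1),("boltR",361,190,.1),("wr1",298,209,0),("wr2",326,254,0),("sock",238,228,.036),("can",116,212,.09),("greenbinR",212,242,.055),("greenbinTL",175,237,.055)]: print(nm,ray("top",u,v,z))
s=bot.observe();print(Rn.from_euler("xyz",s["tool_rot"]).as_matrix().round(3))
E
```

```text
[0.57690351 0.00851429 0.14468227] 8.289683355790787
[[ 0.2  0.3]
 [-0.2  0.5]
 [-0.7  0.4]
 [-0.4 -0.4]
 [ 0.1  0.1]
 [-0.6  0.2]
 [-0.8 -0.2]
 [ 0.  -0.1]
 [-0.3 -0.2]
 [-0.4 -0.7]
 [ 0.1  0.1]
 [ 0.1  0.5]]
tab, hinge [[ 0.48982295 -0.00417337  0.103     ]
 [ 0.57690351  0.00851429  0.085     ]]
nutflagL [0.484 0.239 0.1  ]
nutflagR [0.48  0.167 0.1  ]
boltL [ 0.465 -0.176  0.1  ]
boltR [ 0.464 -0.243  0.1  ]
wr1 [ 0.444 -0.078  0.   ]
wr2 [ 0.309 -0.148  0.   ]
sock [0.392 0.095 0.036]
can [0.445 0.416 0.09 ]
greenbinR [0.354 0.166 0.055]
greenbinTL [0.373 0.266 0.055]
[[-0.     0.25  -0.968]
 [ 0.001 -0.968 -0.25 ]
 [-1.    -0.001  0.   ]]
```

```bash
cat >> h.py <<'E'
P=np.array([.5769,.0085,.1447])
def Rt(psi,p):
    psi,p=np.radians([psi,p]);c,s=np.cos,np.sin
    x=[c(p)*c(psi),c(p)*s(psi),-s(p)];y=[s(psi),-c(psi),0]
    return np.c_[x,y,np.cross(x,y)]
def cur():
    s=bot.observe();return s,Rn.from_euler("xyz",s["tool_rot"]).as_matrix()
def delta(tip,psi,p,ext=.017):
    s,R=cur();G=Rt(psi,p);tcp=np.array(tip)-ext*G[:,0]
    return (R.T@(tcp-s["position"])).round(4),np.degrees(Rn.from_matrix(R.T@G).as_rotvec()).round(1),tcp.round(3)
def tipnow(ext=.017):
    s,R=cur();t=s["position"]+ext*R[:,0];d=t-[P[0],P[1],.085];a=P[2]
    return t.round(4),np.array([d[0]*np.cos(a)+d[1]*np.sin(a),-d[0]*np.sin(a)+d[1]*np.cos(a),d[2]]).round(4)
E
python3 - <<'E'
from h import *
T=bw(P,[-.075,0,.066])[0];print(T)
u=np.array([np.cos(np.pi/4),np.sin(np.pi/4),0])
for d,z in ((.09,.15),(.09,0)): print(d,z,delta(T-d*u+[0,0,z],45,40))
E
```

```text
[ 0.50268381 -0.00231467  0.066     ]
0.09 0.15 (array([ 0.0213, -0.4445, -0.3974]), array([-28.6,  48.8, -13.3]), array([ 0.43 , -0.075,  0.227]))
0.09 0 (array([ 0.1713, -0.4443, -0.3974]), array([-28.6,  48.8, -13.3]), array([ 0.43 , -0.075,  0.077]))
```

```bash
python3 -m creep '[{"tx":-0.02,"ty":-0.03,"tz":-0.025,"claw":1},{"tx":-0.03,"ty":-0.06,"tz":-0.05,"claw":1},{"tx":-0.03,"ty":-0.09,"tz":-0.08,"claw":1},{"tx":-0.03,"ty":-0.12,"tz":-0.11,"claw":1},{"tx":-0.03,"ty":-0.15,"tz":-0.14,"claw":1},{"tx":-0.03,"ty":-0.18,"tz":-0.17,"claw":1},{"tx":-0.03,"ty":-0.22,"tz":-0.2,"claw":1},{"tx":-0.03,"ty":-0.25,"tz":-0.23,"claw":1}]' 20; python3 - <<'E'
from h import *
T=bw(P,[-.075,0,.066])[0]
u=np.array([np.cos(np.pi/4),np.sin(np.pi/4),0])
print(delta(T-.09*u+[0,0,.15],45,40)); s=bot.observe();print(s["qpos"].round(3),s["grip_width"])
E
```

```text
(array([ 0.0213, -0.4445, -0.3974]), array([-28.6,  48.8, -13.3]), array([ 0.43 , -0.075,  0.227]))
[ 1.248  0.522 -0.036  1.6    0.021  1.021 -0.113] 0.0854237807940218$[0]: bad value
```

```bash
python3 -m creep '[{"wx":0.0,"wy":0.0,"wz":0.0,"tx":-0.02,"ty":-0.03,"tz":-0.025,"claw":1.0}]' 20; python3 -m creep --help | head -30
```

```text
clock: 0.2
position: [0.1704, -0.5706, 0.2651]
tool_rot: [-1.18, 1.566, 2.211]
force: [0.9, 1.4, -0.7]
grip_width: 0.0733invalid input: not JSON, or not a number
```

```bash
python3 -m creep '[{"wx":0,"wy":0,"wz":0,"tx":-0.01,"ty":-0.03,"tz":-0.025,"claw":1},{"wx":0,"wy":0,"wz":0,"tx":-0.01,"ty":-0.06,"tz":-0.05,"claw":1},{"wx":0,"wy":0,"wz":0,"tx":-0.01,"ty":-0.09,"tz":-0.08,"claw":1},{"wx":0,"wy":0,"wz":0,"tx":-0.01,"ty":-0.12,"tz":-0.11,"claw":1},{"wx":0,"wy":0,"wz":0,"tx":-0.01,"ty":-0.15,"tz":-0.14,"claw":1},{"wx":0,"wy":0,"wz":0,"tx":-0.01,"ty":-0.18,"tz":-0.17,"claw":1},{"wx":0,"wy":0,"wz":0,"tx":-0.01,"ty":-0.22,"tz":-0.2,"claw":1},{"wx":0,"wy":0,"wz":0,"tx":-0.01,"ty":-0.25,"tz":-0.23,"claw":1}]' 20; python3 - <<'E'
from h import *
T=bw(P,[-.075,0,.066])[0]
u=np.array([np.cos(np.pi/4),np.sin(np.pi/4),0])
print(delta(T-.09*u+[0,0,.15],45,40)); s=bot.observe();print(s["qpos"].round(3),s["grip_width"])
E
```

```text
clock: 1.0
position: [0.3319, -0.2694, 0.2758]
tool_rot: [-1.137, 1.565, 2.254]
force: [0.3, -1.6, -0.1]
grip_width: 0.0001
(array([ 0.0493, -0.1639, -0.1429]), array([-28.9,  48.8, -13.1]), array([ 0.43 , -0.075,  0.227]))
[ 0.731  0.179 -0.213  2.043  0.045  0.929 -0.827] 6.029022482353657e-05
```

```bash
python3 -m creep '[{"wx":-4,"wy":7,"wz":-2,"tx":0,"ty":-0.02,"tz":-0.018,"claw":1},{"wx":-8,"wy":14,"wz":-4,"tx":0,"ty":-0.04,"tz":-0.036,"claw":1},{"wx":-12,"wy":20,"wz":-5.4,"tx":0,"ty":-0.06,"tz":-0.054,"claw":1},{"wx":-16,"wy":27,"wz":-7.3,"tx":0.01,"ty":-0.08,"tz":-0.07,"claw":1},{"wx":-20,"wy":34,"wz":-9,"tx":0.02,"ty":-0.1,"tz":-0.09,"claw":1},{"wx":-24,"wy":41,"wz":-11,"tx":0.03,"ty":-0.12,"tz":-0.11,"claw":1},{"wx":-28.9,"wy":48.8,"wz":-13.1,"tx":0.04,"ty":-0.145,"tz":-0.13,"claw":1},{"wx":-28.9,"wy":48.8,"wz":-13.1,"tx":0.049,"ty":-0.164,"tz":-0.143,"claw":1}]' 20; python3 - <<'E'
from h import *
T=bw(P,[-.075,0,.066])[0]
u=np.array([np.cos(np.pi/4),np.sin(np.pi/4),0])
print(delta(T-.09*u,45,40)); s=bot.observe();print(s["qpos"].round(3),tipnow())
cv2.imwrite("pics/s1.png",bot.grab_frame("scene"));cv2.imwrite("pics/t1.png",bot.grab_frame("top"))
E
```

```text
clock: 1.8
position: [0.4276, -0.0814, 0.2292]
tool_rot: [-3.131, 0.726, 0.78]
force: [1.5, -0.0, -1.7]
grip_width: 0.0003
(array([ 0.1056, -0.0018,  0.1099]), array([-0.8,  1.6, -0.2]), array([ 0.43 , -0.075,  0.077]))
[ 1.141  0.404 -0.669  2.341 -1.224  0.605  0.825] (array([ 0.4367, -0.0725,  0.2179]), array([-0.1504, -0.0599,  0.1329]))
```

View pics/s1.png

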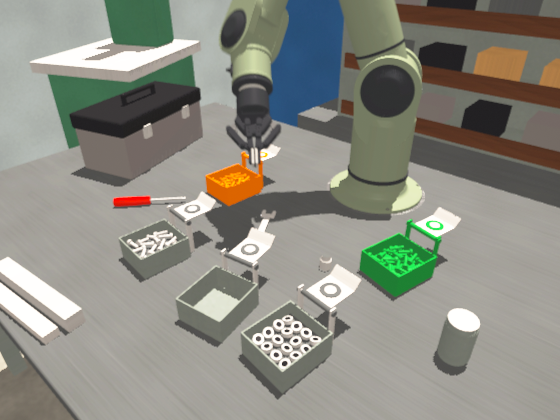

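View pics/t1.png

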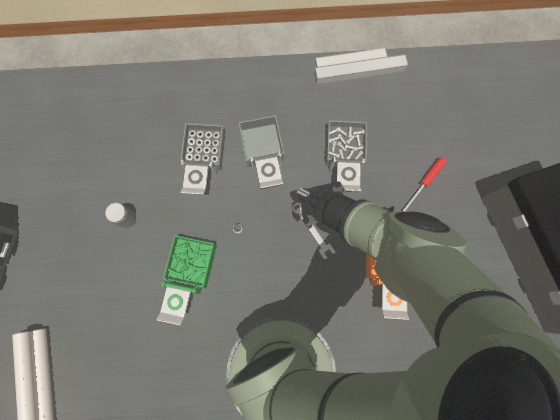

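```bash
python3 - <<'E'
from h import *
i=cv2.imread("pics/s1.png");j=cv2.imread("pics/t1.png");s,R=cur()
for im,n,o,nm in ((i,"scene",(200,100),"a"),(j,"top",(250,150),"b")):
    c=cv2.resize(im[o[1]:o[1]+100,o[0]:o[0]+100],(600,600),interpolation=cv2.INTER_CUBIC)
    for e,col in ((0,(0,255,0)),(.017,(0,0,255)),(.03,(255,0,0))):
        q=(proj(n,s["position"]+e*R[:,0])[0]-o)*6; cv2.circle(c,tuple(int(v) for v in q),4,col,-1)
    cv2.imwrite(f"pics/tip_{nm}.png",c)
a=np.hstack([cv2.imread("pics/tip_a.png")[:,:,:],cv2.imread("pics/tip_b.png")]);cv2.imwrite("pics/tip.png",cv2.resize(a,(800,400)))
E
```

```text
(no output)
```

View pics/tip.png

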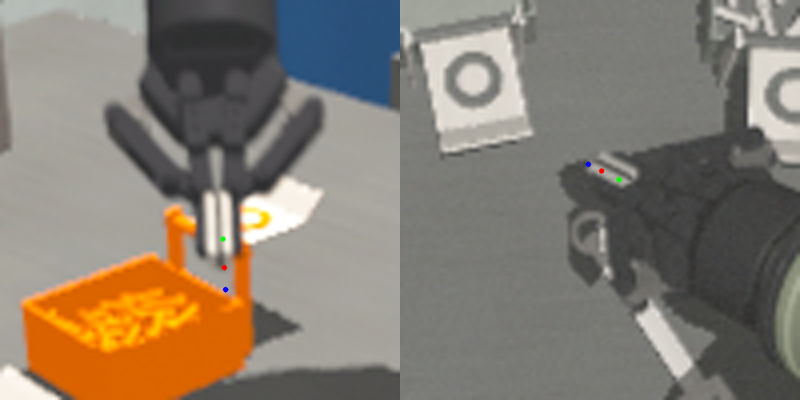

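```bash
python3 -m creep '[{"wx":0,"wy":0,"wz":0,"tx":0.025,"ty":0,"tz":0.025,"claw":1},{"wx":0,"wy":0,"wz":0,"tx":0.05,"ty":0,"tz":0.05,"claw":1},{"wx":0,"wy":0,"wz":0,"tx":0.075,"ty":0,"tz":0.075,"claw":1},{"wx":0,"wy":0,"wz":0,"tx":0.075,"ty":0,"tz":0.075,"claw":1}]' 20; python3 - <<'E'
from h import *
T=bw(P,[-.075,0,.066])[0]
u=np.array([np.cos(np.pi/4),np.sin(np.pi/4),0])
print(delta(T-.09*u,45,40)); s=bot.observe();print(s["qpos"].round(3),tipnow())
E
```

```text
clock: 2.3
position: [0.4302, -0.0777, 0.1221]
tool_rot: [-3.112, 0.721, 0.796]
force: [0.6, -2.7, 0.4]
grip_width: 0.0001
(array([ 0.031 , -0.0011,  0.0329]), array([-1.3,  1.3,  0.4]), array([ 0.43 , -0.075,  0.077]))
[ 1.344  0.85  -0.995  2.367 -1.26   0.16   1.05 ] (array([ 0.4391, -0.0686,  0.1108]), array([-0.1475, -0.0564,  0.0258]))
```

```bash
python3 - <<'E'
from h import *
t,_=tipnow()
print(delta(t+[0,0,.01],38,52))
E
```

```text
(array([-0.0062, -0.0017, -0.0107]), array([  3.8, -10.6,   5.4]), array([ 0.431, -0.075,  0.134]))
```

```bash
python3 -m creep '[{"wx":2,"wy":-5,"wz":3,"tx":-0.003,"ty":-0.001,"tz":-0.005,"claw":1},{"wx":4,"wy":-11,"wz":5,"tx":-0.006,"ty":-0.002,"tz":-0.011,"claw":1},{"wx":4,"wy":-11,"wz":5,"tx":-0.006,"ty":-0.002,"tz":-0.011,"claw":1}]' 20; python3 - <<'E'
from h import *
T=bw(P,[-.080,0,.060])[0]
u=np.array([np.cos(np.radians(38)),np.sin(np.radians(38)),0])
print(delta(T-.08*u,38,52)); s=bot.observe();print(s["qpos"].round(3),tipnow())
E
```

```text
clock: 2.6
position: [0.4338, -0.0804, 0.1439]
tool_rot: [-3.121, 0.923, 0.691]
force: [-0.6, -0.6, 0.9]
grip_width: 0.0001
(array([ 0.0611, -0.0206,  0.0365]), array([0.1, 0.9, 0.9]), array([ 0.426, -0.059,  0.073]))
[ 1.117  0.569 -0.85   2.379 -1.26   0.163  0.751] (array([ 0.4417, -0.0739,  0.1303]), array([-0.1457, -0.062 ,  0.0453]))
```

```bash
python3 - <<'E'
from h import *
print(delta([.43,-.02,.22],0,80))
E
```

```text
(array([-0.0539, -0.0526, -0.0815]), array([ 35.4, -25.9,  16.2]), array([ 0.427, -0.02 ,  0.237]))
```

```bash
python3 -m creep '[{"wx":0,"wy":-3,"wz":0,"tx":-0.03,"ty":-0.005,"tz":-0.025,"claw":1},{"wx":6,"wy":-6,"wz":3,"tx":-0.054,"ty":-0.015,"tz":-0.045,"claw":1},{"wx":12,"wy":-10,"wz":6,"tx":-0.054,"ty":-0.025,"tz":-0.06,"claw":1},{"wx":18,"wy":-14,"wz":9,"tx":-0.054,"ty":-0.035,"tz":-0.075,"claw":1},{"wx":24,"wy":-18,"wz":12,"tx":-0.054,"ty":-0.045,"tz":-0.081,"claw":1},{"wx":30,"wy":-22,"wz":14,"tx":-0.054,"ty":-0.053,"tz":-0.081,"claw":1},{"wx":35.4,"wy":-26,"wz":16.2,"tx":-0.054,"ty":-0.053,"tz":-0.081,"claw":1},{"wx":35.4,"wy":-26,"wz":16.2,"tx":-0.054,"ty":-0.053,"tz":-0.081,"claw":1}]' 20; python3 - <<'E'
from h import *
s=bot.observe();print(s["qpos"].round(3),tipnow())
T=bw(P,[-.080,0,.060])[0]
a=np.radians(-35)
print(delta(T-.08*np.array([np.cos(a),np.sin(a),-1.9]),-35,44))
E
```

```text
clock: 3.4
position: [0.4262, -0.0229, 0.2316]
tool_rot: [-2.976, 1.208, 0.493]
force: [-0.2, 0.4, -1.2]
grip_width: 0.0001
[ 0.215  0.126 -0.181  2.321 -0.405  0.411 -0.856] (array([ 0.4315, -0.02  ,  0.2157]), array([-0.148 , -0.0073,  0.1307]))
(array([ 0.0182, -0.0694, -0.0149]), array([44.1, 25.1, 32.7]), array([0.422, 0.05 , 0.224]))
```

```bash
python3 -m creep '[{"wx":5,"wy":0,"wz":3,"tx":0.0,"ty":-0.01,"tz":-0.01,"claw":1},{"wx":11,"wy":0,"wz":6,"tx":0.0,"ty":-0.02,"tz":-0.015,"claw":1},{"wx":17,"wy":3,"wz":10,"tx":0.005,"ty":-0.03,"tz":-0.015,"claw":1},{"wx":23,"wy":7,"wz":15,"tx":0.01,"ty":-0.04,"tz":-0.015,"claw":1},{"wx":29,"wy":12,"wz":20,"tx":0.015,"ty":-0.05,"tz":-0.015,"claw":1},{"wx":35,"wy":17,"wz":25,"tx":0.018,"ty":-0.06,"tz":-0.015,"claw":1},{"wx":40,"wy":21,"wz":29,"tx":0.018,"ty":-0.069,"tz":-0.015,"claw":1},{"wx":44,"wy":25,"wz":33,"tx":0.018,"ty":-0.069,"tz":-0.015,"claw":1}]' 20; python3 - <<'E'
from h import *
s=bot.observe();print(s["qpos"].round(3),tipnow())
T=bw(P,[-.080,0,.060])[0]
a=np.radians(-35)
print(delta(T-.08*np.array([np.cos(a),np.sin(a),0]),-35,44))
E
```

```text
clock: 4.2
position: [0.4297, 0.021, 0.2231]
tool_rot: [3.051, 1.186, -0.096]
force: [-0.4, -0.3, 0.2]
grip_width: -0.0
[-0.599  0.105  0.334  2.402  0.354  0.296 -2.17 ] (array([0.436 , 0.0203, 0.2073]), array([-0.1377,  0.032 ,  0.1223]))
(array([ 0.1364, -0.0339,  0.0635]), array([29.7, 22.7, 17.7]), array([0.422, 0.05 , 0.072]))
```

```bash
cat > fk.py <<'E'
from h import *
from scipy.optimize import least_squares
import itertools
D=[([1.24780689,0.52194075,-0.03630845,1.59991142,0.02115051,1.02105892,-0.11281217],[.15622611,-.60489812,.24780615],[-1.53877477,1.5698603,1.85554112]),
([.731,.179,-.213,2.043,.045,.929,-.827],[.3319,-.2694,.2758],[-1.137,1.565,2.254]),
([1.141,.404,-.669,2.341,-1.224,.605,.825],[.4276,-.0814,.2292],[-3.131,.726,.78]),
([1.344,.85,-.995,2.367,-1.26,.16,1.05],[.4302,-.0777,.1221],[-3.112,.721,.796]),
([1.117,.569,-.85,2.379,-1.26,.163,.751],[.4338,-.0804,.1439],[-3.121,.923,.691]),
([.215,.126,-.181,2.321,-.405,.411,-.856],[.4262,-.0229,.2316],[-2.976,1.208,.493]),
([-.599,.105,.334,2.402,.354,.296,-2.17],[.4297,.021,.2231],[3.051,1.186,-.096])]
RZ=lambda a:Rn.from_euler("z",a).as_matrix();RY=lambda a:Rn.from_euler("y",a).as_matrix()
def fk(q,L,s):
    h,l1,l2,l3,o1,o7=L;R=RZ(s[0]*q[0]+o1)@RY(q[1]);p=np.array([0,0,h])+l1*R[:,2]
    R=R@RZ(s[1]*q[2])@RY(q[3]);p=p+l2*R[:,2];R=R@RZ(s[2]*q[4])@RY(q[5]);p=p+l3*R[:,2]
    R=R@RZ(s[3]*q[6]+o7); return p,np.c_[R[:,2],R[:,0],R[:,1]]
E
python3 - <<'E'
from fk import *
for s in itertools.product([1,-1],repeat=4):
  for o7 in (0,1.57,-1.57,3.14):
    def f(L):
        o=[]
        for q,p,r in D:
            P_,R_=fk(q,L,s);o+=list(P_-p);o+=list(.3*(R_-Rn.from_euler("xyz",r).as_matrix()).ravel())
        return np.array(o)
    r=least_squares(f,[.38,.47,.45,.31,0,o7])
    if r.cost<.1: print(s,r.cost,r.x.round(4),np.abs(r.fun).max())
E
```

```text
(-1, -1, -1, -1) 0.002742354948014628 [ 0.3109  0.5016  0.4345  0.2669 -0.0843  3.0694] 0.027571701345411093
(-1, -1, -1, -1) 0.0027423549480158835 [ 0.3109  0.5016  0.4345  0.2669 -0.0843  3.0694] 0.027571696865701045
(-1, -1, -1, -1) 0.0027423549480163514 [ 0.3109  0.5016  0.4345  0.2669 -0.0843 -3.2138] 0.02757169970695167
(-1, -1, -1, -1) 0.0027423549480252896 [ 0.3109  0.5016  0.4345  0.2669 -0.0843  3.0694] 0.027571717007057184
```

```bash
cat >> fk.py <<'E'
def fk(q,L,s=None):
    # rigid offset vectors after each joint pair
    v=np.array(L[:12]).reshape(4,3);o=L[12:]
    R=RZ(-q[0]+o[0])@RY(q[1]+o[1]);p=v[0]*[1,1,1]+R@v[1]
    R=R@RZ(-q[2]+o[2])@RY(q[3]+o[3]);p=p+R@v[2];R=R@RZ(-q[4]+o[4])@RY(q[5]+o[5]);p=p+R@v[3]
    R=R@RZ(-q[6]+o[6]); return p,np.c_[R[:,2],R[:,0],R[:,1]]
L0=[0,0,.31,0,0,.5,0,0,.43,0,0,.27,0,0,0,0,0,0,3.1]
def fit():
    def f(L):
        o=[]
        for q,p,r in D:
            P_,R_=fk(q,L);o+=list(P_-p);o+=list(.3*(R_-Rn.from_euler("xyz",r).as_matrix()).ravel())
        return np.r_[o,.02*(np.array(L)-L0)*np.r_[np.tile([1,1,.1],4),np.ones(7)]]
    return least_squares(f,L0)
E
python3 - <<'E'
from fk import *
r=fit();print(r.cost,r.x.round(4),np.abs(r.fun[:84]).reshape(-1,12).max(1))
E
```

```text
1.0649953600287427e-06 [ 1.0000e-04 -1.0000e-04  3.2090e-01  2.0000e-04 -2.1100e-02  5.2990e-01
  4.0000e-04 -3.7600e-02  4.2120e-01  1.0000e-04 -4.0000e-04  3.1110e-01
 -4.0000e-04 -7.0000e-04  3.0000e-04  7.0000e-04  2.0000e-04  6.0000e-04
  3.1413e+00] [0.00019081 0.00011794 0.00011558 0.00017597 0.00019519 0.00018761
 0.00014538]
```

```bash
cat >> fk.py <<'E'
L=fit().x
LO=np.array([-2.91,-.3,-1.5,.17,-1.26,.16,-2.52]);HI=np.array([2.91,2.13,1.42,2.43,4.41,1.93,2.52])
def ik(tip,R,seeds,m=.06,ext=.017):
    tcp=np.array(tip)-ext*R[:,0];best=None
    for q0 in seeds:
        def f(q):
            p,r=fk(q,L);return np.r_[10*(p-tcp),3*(r-R).ravel(),.003*(q-q0)]
        q0=np.clip(q0,LO+m+1e-3,HI-m-1e-3)
        s=least_squares(f,q0,bounds=(LO+m,HI-m));p,r=fk(s.x,L);e=np.linalg.norm(p-tcp)+.1*np.abs(r-R).max()
        if best is None or e<best[0]: best=(e,s.x)
        if e<.001: break
    return best
FL=np.diag([1,-1,-1])
def arc(th,rad=.068,off=.014):
    t=np.radians(th);return bw(P,[-rad*np.cos(t)-off*np.sin(t),0,.085+rad*np.sin(t)-off*np.cos(t)])[0]
E
python3 - <<'E'
from fk import *
rng=np.random.default_rng(0)
seeds=[np.array([-.6,.1,.33,2.35,.35,.3,1.0]),np.array([-1.1,.57,.85,2.3,1.2,.3,1.5]),np.array([0,.3,0,2.3,0,.3,1.57]),np.array([.6,.5,-.6,2.3,3,.8,0])]+[rng.uniform(np.maximum(LO,-2),np.minimum(HI,3)) for _ in range(4)]
T=bw(P,[-.080,0,.060])[0]
for psi in (-60,-45,-30,-15,8,30):
  for p in (40,50,60,70):
    out=[]
    for fl in (0,1):
      R=Rt(psi,p)@(FL if fl else np.eye(3))
      b=ik(T,R,seeds);out.append((round(b[0]*1000,1),b[1].round(2).tolist() if b[0]<.002 else None))
    print(psi,p,out)
E
```

```text
-60 40 [(np.float64(0.0), [-0.91, 0.85, 0.32, 2.25, 1.26, 0.65, 1.75]), (np.float64(0.0), [-1.25, 1.09, 0.82, 2.26, 0.72, 0.22, -0.91])]
-60 50 [(np.float64(0.0), [-0.79, 0.74, 0.29, 2.25, 1.21, 0.54, 1.93]), (np.float64(0.0), [-1.09, 0.9, 0.73, 2.26, 0.75, 0.22, -0.79])]
-60 60 [(np.float64(0.0), [-0.6, 0.65, 0.19, 2.22, 1.08, 0.47, 2.19]), (np.float64(0.0), [-0.92, 0.77, 0.63, 2.24, 0.48, 0.22, -0.39])]
-60 70 [(np.float64(0.0), [-0.27, 0.59, -0.09, 2.18, 0.94, 0.5, 2.46]), (np.float64(0.0), [-0.78, 0.7, 0.6, 2.2, -0.11, 0.26, 0.32])]
-45 40 [(np.float64(0.0), [-0.25, 0.83, -0.51, 2.37, 1.71, 1.24, 1.64]), (np.float64(0.0), [-0.25, 0.83, -0.51, 2.37, 1.71, 1.24, -1.5])]
-45 50 [(np.float64(0.0), [-0.63, 0.7, 0.1, 2.37, 1.71, 0.62, 1.68]), (np.float64(0.0), [-0.49, 0.68, -0.09, 2.36, 1.69, 0.73, -1.41])]
-45 60 [(np.float64(0.0), [-0.65, 0.64, 0.27, 2.33, 1.55, 0.33, 1.97]), (np.float64(0.0), [-0.5, 0.61, 0.08, 2.32, 1.53, 0.45, -1.14])]
-45 70 [(np.float64(0.0), [-0.09, 0.58, -0.29, 2.23, 1.23, 0.5, 2.46]), (np.float64(0.0), [-0.52, 0.59, 0.26, 2.25, 0.85, 0.22, -0.35])]
-30 40 [(n
[... 654 characters left out ...]
.53])]
8 40 [(np.float64(93.2), None), (np.float64(88.8), None)]
8 50 [(np.float64(60.5), None), (np.float64(54.8), None)]
8 60 [(np.float64(23.9), None), (np.float64(16.2), None)]
8 70 [(np.float64(0.0), [-0.36, 0.58, 0.33, 2.35, 4.17, 0.22, 0.55]), (np.float64(0.0), [0.31, 0.58, -0.53, 2.32, 1.76, 0.27, -0.1])]
30 40 [(np.float64(35.9), None), (np.float64(35.9), None)]
30 50 [(np.float64(18.5), None), (np.float64(19.0), None)]
30 60 [(np.float64(0.0), [0.55, 0.65, -0.6, 2.37, 2.97, 0.22, 2.4]), (np.float64(0.0), [0.87, 0.83, -1.05, 2.36, 2.04, 0.41, 0.28])]
30 70 [(np.float64(0.0), [0.98, 1.11, -1.44, 2.25, 1.53, 0.93, -2.36]), (np.float64(0.0), [0.55, 0.64, -0.7, 2.27, 1.38, 0.22, 0.77])]
```

```bash
cat >> fk.py <<'E'
def arc(th,rad=.070,off=.016,y=.012):
    t=np.radians(th);return bw(P,[-rad*np.cos(t)-off*np.sin(t),y,.085+rad*np.sin(t)-off*np.cos(t)])[0]
def cstep(q,tcp,R,it=30):
    # local damped IK continuation
    def f(x):
        p,r=fk(x,L);return np.r_[10*(p-tcp),3*(r-R).ravel(),.02*(x-q)]
    return least_squares(f,np.clip(q,LO+.001,HI-.001),bounds=(LO,HI)).x
E
python3 - <<'E'
from fk import *
s,Rc=cur()
for psi,p in ((-45,42),(-45,46),(-50,44)):
  R=Rt(psi,p)@FL
  print(psi,p)
  q=s["qpos"].copy();pre=arc(0)-.09*np.array([np.cos(np.radians(psi)),np.sin(np.radians(psi)),-1.3])
  tc=pre-.017*R[:,0]
  w=Rn.from_matrix(Rc.T@R).as_rotvec();print("rot",np.degrees(w).round(1))
  for k in np.linspace(0.04,1,25):
    q=cstep(q,s["position"]+k*(tc-s["position"]),Rc@Rn.from_rotvec(k*w).as_matrix())
  print("pre",q.round(2),(fk(q,L)[0]-tc).round(3))
  for k in np.linspace(.1,1,10): q=cstep(q,pre+k*(pre*[1,1,0]+[0,0,arc(0)[2]]-pre)-.017*R[:,0],R)
  print("low",q.round(2))
  for k in np.linspace(.1,1,10): q=cstep(q,(pre*[1,1,0]+[0,0,arc(0)[2]])*(1-k)+k*arc(0)-.017*R[:,0],R)
  for th in range(0,141,7):
    q=cstep(q,arc(th)-.017*R[:,0],R)
    if th%35==0: print(th,arc(th).round(3),q.round(2),np.linalg.norm(fk(q,L)[0]-arc(th)+.017*R[:,0]).round(4))
E
```

```text
-45 42
rot [-136.3  -30.6   30.5]
pre [-0.95  0.43  0.06  2.38  1.17  0.9  -1.14] [-0.  0. -0.]
low [-0.94  0.75  0.04  2.39  1.45  0.81 -1.57]
0 [0.506 0.01  0.069] [-0.76  0.76  0.13  2.36  1.68  0.75 -1.56] 0.0
35 [0.509 0.011 0.112] [-0.78  0.65  0.16  2.36  1.57  0.73 -1.38] 0.0
70 [0.537 0.015 0.145] [-0.77  0.58  0.19  2.29  1.46  0.72 -1.18] 0.0
105 [0.578 0.021 0.157] [-0.73  0.59  0.2   2.19  1.39  0.72 -1.04] 0.0
140 [0.618 0.027 0.142] [-0.7   0.65  0.21  2.1   1.38  0.7  -1.  ] 0.0
-45 46
rot [-136.8  -28.8   25.6]
pre [-0.9   0.39  0.05  2.36  1.13  0.85 -1.04] [-0.  0. -0.]
low [-0.89  0.7   0.04  2.39  1.45  0.75 -1.51]
0 [0.506 0.01  0.069] [-0.71  0.72  0.13  2.35  1.66  0.68 -1.47] 0.0
35 [0.509 0.011 0.112] [-0.73  0.61  0.16  2.35  1.52  0.66 -1.28] 0.0
70 [0.537 0.015 0.145] [-0.72  0.54  0.18  2.27  1.39  0.67 -1.07] 0.0
105 [0.578 0.021 0.157] [-0.68  0.55  0.18  2.17  1.31  0.67 -0.92] 0.0
140 [0.618 0.027 0.142] [-0.65  0.62  0.18  2.08  1.3   0.65 -0.88] 0.0
-50 44
rot [-131.9  -32.6   27. ]
pre [-0.91  0.44  0.04  2.3   1.06  0.92 -1.06] [-0.  0. -0.]
low [-0.91  0.73  0.05  2.33  1.31  0.79 -1.45]
0 [0.506 0.01  0.069] [-0.75  0.74  0.14  2.31  1.52  0.71 -1.44] 0.0
35 [0.509 0.011 0.112] [-0.76  0.64  0.16  2.3   1.4   0.72 -1.27] 0.0
70 [0.537 0.015 0.145] [-0.73  0.58  0.16  2.23  1.3   0.74 -1.07] 0.0
105 [0.578 0.021 0.157] [-0.7   0.59  0.17  2.13  1.24  0.75 -0.94] 0.0
140 [0.618 0.027 0.142] [-0.66  0.65  0.17  2.04  1.23  0.74 -0.9 ] 0.0
```

```bash
python3 -m creep '[{"wx":-7.6,"wy":-1.7,"wz":1.6,"tx":-0.005,"ty":0,"tz":0,"claw":1},{"wx":-15.2,"wy":-3.4,"wz":3.2,"tx":-0.01,"ty":0,"tz":0,"claw":1},{"wx":-22.8,"wy":-5,"wz":4.7,"tx":-0.01,"ty":0,"tz":0,"claw":1},{"wx":-30.4,"wy":-6.7,"wz":6.3,"tx":-0.01,"ty":0,"tz":0,"claw":1},{"wx":-38,"wy":-8.3,"wz":7.9,"tx":-0.01,"ty":0,"tz":0,"claw":1},{"wx":-45.6,"wy":-10,"wz":9.5,"tx":-0.01,"ty":0,"tz":0,"claw":1},{"wx":-53.2,"wy":-11.6,"wz":11,"tx":-0.01,"ty":0,"tz":0,"claw":1},{"wx":-61,"wy":-13.3,"wz":12.6,"tx":-0.01,"ty":0,"tz":0,"claw":1}]' 20; cat > d.py <<'E'
from fk import *
import sys
def show(psi=-45,p=44):
    R=Rt(psi,p)@FL;s,Rc=cur()
    u=np.array([np.cos(np.radians(psi)),np.sin(np.radians(psi)),0])
    w=np.degrees(Rn.from_matrix(Rc.T@R).as_rotvec()).round(1)
    print(s["qpos"].round(2),"rot",w,"tip bin",tipnow()[1],"clock",s["clock"],"F",s["force"].round(1))
    for nm,t in (("pre",arc(0)-.09*u+[0,0,.117]),("low",arc(0)-.09*u),("a0",arc(0)))+tuple((th,arc(th)) for th in range(15,151,15)):
        print(nm,(Rc.T@(t-.017*R[:,0]-s["position"])).round(4))
show()
E
python3 d.py | head -3
```

```text
clock: 5.0
position: [0.4267, 0.0203, 0.233]
tool_rot: [1.267, 1.128, -0.863]
force: [-0.5, 0.3, 0.2]
grip_width: -0.0
[-0.68  0.18  0.2   2.3   0.66  0.68 -1.57] rot [-75.4 -16.2  15.4] tip bin [-0.1431  0.0272  0.1326] clock 5.0 F [-0.5  0.3  0.2]
pre [ 0.0134 -0.0376 -0.0597]
low [ 0.1192 -0.0855 -0.0747]
```

```bash
python3 -m creep '[{"wx":-7.6,"wy":-1.6,"wz":1.5,"tx":0,"ty":-0.005,"tz":-0.008,"claw":1},{"wx":-15.2,"wy":-3.3,"wz":3.1,"tx":0,"ty":-0.01,"tz":-0.015,"claw":1},{"wx":-22.8,"wy":-4.9,"wz":4.7,"tx":0,"ty":-0.015,"tz":-0.022,"claw":1},{"wx":-30.4,"wy":-6.5,"wz":6.2,"tx":0.003,"ty":-0.02,"tz":-0.03,"claw":1},{"wx":-38,"wy":-8.2,"wz":7.8,"tx":0.005,"ty":-0.025,"tz":-0.038,"claw":1},{"wx":-45.6,"wy":-9.8,"wz":9.3,"tx":0.007,"ty":-0.03,"tz":-0.045,"claw":1},{"wx":-53.2,"wy":-11.4,"wz":10.9,"tx":0.01,"ty":-0.034,"tz":-0.052,"claw":1},{"wx":-60.8,"wy":-13,"wz":12.4,"tx":0.013,"ty":-0.038,"tz":-0.06,"claw":1}]' 20; python3 d.py | head -3
```

```text
clock: 5.8
position: [0.4344, 0.0831, 0.1984]
tool_rot: [0.207, 0.826, -0.848]
force: [1.0, 0.2, -0.6]
grip_width: -0.0001
[-0.88  0.39  0.05  2.33  1.05  0.86 -1.21] rot [-14.4  -3.1   2.8] tip bin [-0.124   0.0847  0.1009] clock 5.8 F [ 1.   0.2 -0.6]
pre [ 0.0003 -0.001  -0.0003]
low [ 0.0864 -0.0173 -0.0779]
```

```bash
python3 -m creep '[{"wx":-7.2,"wy":-1.5,"wz":1.4,"tx":0,"ty":0,"tz":0,"claw":1},{"wx":-14.4,"wy":-3.1,"wz":2.8,"tx":0.015,"ty":-0.003,"tz":-0.013,"claw":1},{"wx":-14.4,"wy":-3.1,"wz":2.8,"tx":0.04,"ty":-0.007,"tz":-0.035,"claw":1},{"wx":-14.4,"wy":-3.1,"wz":2.8,"tx":0.065,"ty":-0.012,"tz":-0.058,"claw":1},{"wx":-14.4,"wy":-3.1,"wz":2.8,"tx":0.086,"ty":-0.017,"tz":-0.078,"claw":1},{"wx":-14.4,"wy":-3.1,"wz":2.8,"tx":0.086,"ty":-0.017,"tz":-0.078,"claw":1}]' 20; python3 d.py | head -5;python3 - <<'E'
from h import *
cv2.imwrite("pics/s2.png",cv2.resize(bot.grab_frame("scene")[120:330,130:410],(800,600)))
cv2.imwrite("pics/t2.png",cv2.resize(bot.grab_frame("top")[90:300,130:410],(800,600)))
E
```

```text
clock: 6.4
position: [0.4334, 0.0822, 0.0787]
tool_rot: [-0.005, 0.767, -0.79]
force: [-0.5, -0.1, -0.0]
grip_width: 0.0001
[-0.91  0.73  0.03  2.39  1.45  0.78 -1.54] rot [0.1 0.  0.2] tip bin [-0.1241  0.0838 -0.0181] clock 6.4 F [-0.5 -0.1 -0. ]
pre [-0.0827 -0.0001  0.0856]
low [-0.0015  0.0004  0.0014]
a0 [0.0633 0.0004 0.0639]
15 [ 0.0496 -0.001   0.0766]
```

View pics/s2.png

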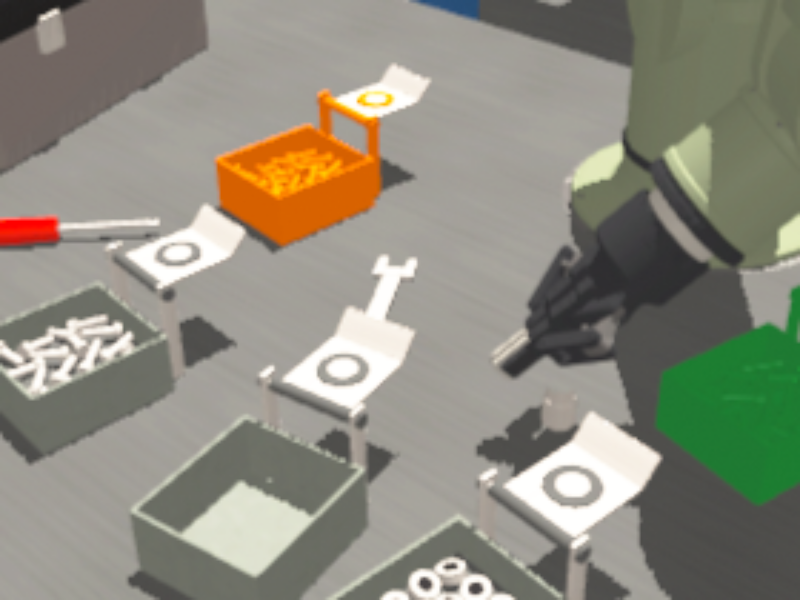

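View pics/t2.png

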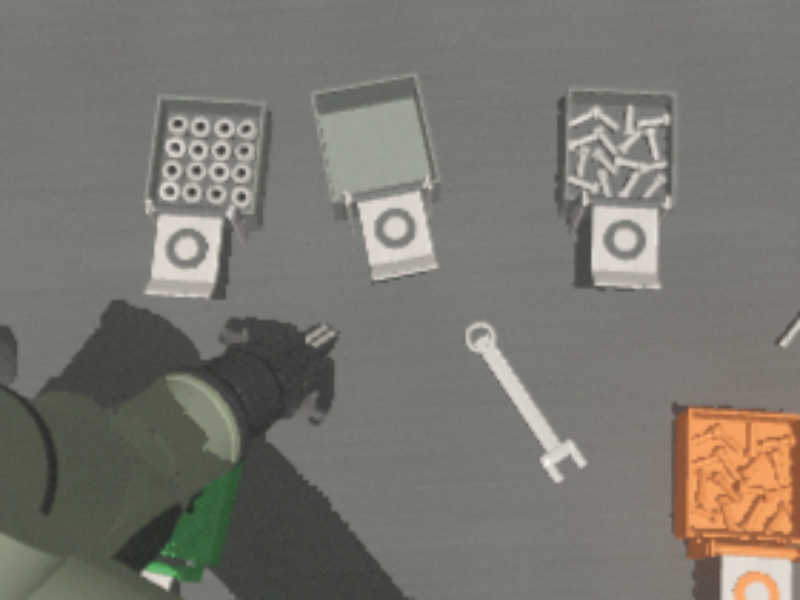

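```bash
python3 -m creep '[{"wx":0,"wy":0,"wz":0,"tx":0.015,"ty":0,"tz":0.015,"claw":1},{"wx":0,"wy":0,"wz":0,"tx":0.03,"ty":0,"tz":0.03,"claw":1},{"wx":0,"wy":0,"wz":0,"tx":0.045,"ty":0,"tz":0.045,"claw":1},{"wx":0,"wy":0,"wz":0,"tx":0.057,"ty":0,"tz":0.057,"claw":1},{"wx":0,"wy":0,"wz":0,"tx":0.063,"ty":0,"tz":0.064,"claw":1},{"wx":0,"wy":0,"wz":0,"tx":0.063,"ty":0,"tz":0.064,"claw":1}]' 20; python3 d.py;python3 - <<'E'
from h import *
cv2.imwrite("pics/s3.png",cv2.resize(bot.grab_frame("scene")[180:300,180:340],(800,600)))
E
```

```text
clock: 7.1
position: [0.4983, 0.0183, 0.0857]
tool_rot: [0.003, 0.765, -0.787]
force: [-0.9, 0.1, -0.1]
grip_width: -0.0001
[-0.73  0.73  0.13  2.36  1.66  0.71 -1.5 ] rot [-0.2  0.1  0. ] tip bin [-0.069   0.0112 -0.011 ] clock 7.1 F [-0.9  0.1 -0.1]
pre [-0.1434 -0.0004  0.0176]
low [-0.0623 -0.0006 -0.0667]
a0 [ 0.0026 -0.0003 -0.0044]
15 [-0.0111 -0.0017  0.0084]
30 [-0.0226  0.0008  0.023 ]
45 [-0.031   0.0071  0.0385]
60 [-0.0359  0.0168  0.0538]
75 [-0.0368  0.0291  0.0679]
90 [-0.0338  0.0432  0.0798]
105 [-0.027   0.0582  0.0888]
120 [-0.0169  0.0731  0.0941]
135 [-0.0041  0.0867  0.0955]
150 [0.0104 0.0983 0.0928]
```

View pics/s3.png

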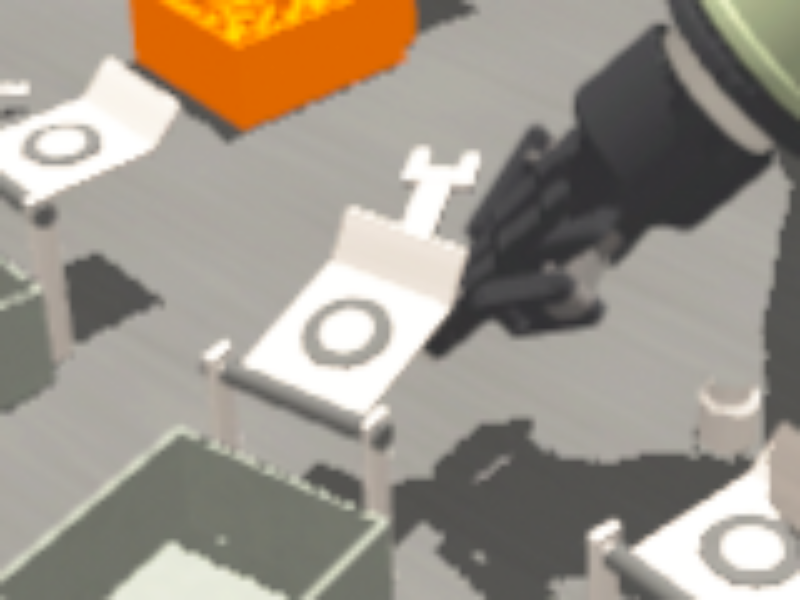

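```bash
python3 -m creep '[{"wx":0,"wy":0,"wz":0,"tx":-0.003,"ty":0,"tz":0.001,"claw":1},{"wx":0,"wy":0,"wz":0,"tx":-0.007,"ty":-0.001,"tz":0.004,"claw":1},{"wx":0,"wy":0,"wz":0,"tx":-0.011,"ty":-0.002,"tz":0.008,"claw":1},{"wx":0,"wy":0,"wz":0,"tx":-0.015,"ty":-0.001,"tz":0.013,"claw":1},{"wx":0,"wy":0,"wz":0,"tx":-0.019,"ty":0,"tz":0.018,"claw":1},{"wx":0,"wy":0,"wz":0,"tx":-0.023,"ty":0.001,"tz":0.023,"claw":1},{"wx":0,"wy":0,"wz":0,"tx":-0.026,"ty":0.003,"tz":0.028,"claw":1},{"wx":0,"wy":0,"wz":0,"tx":-0.028,"ty":0.005,"tz":0.033,"claw":1}]' 20; python3 d.py;python3 - <<'E'
from h import *
cv2.imwrite("pics/s4.png",cv2.resize(bot.grab_frame("scene")[180:300,180:340],(800,600)))
E
```

```text
clock: 7.95
position: [0.5034, 0.0206, 0.1291]
tool_rot: [0.002, 0.766, -0.786]
force: [-0.3, -0.1, -0.7]
grip_width: 0.0001
[-0.76  0.62  0.16  2.34  1.53  0.7  -1.31] rot [-0.2  0.1  0. ] tip bin [-0.0637  0.0127  0.0323] clock 7.95 F [-0.3 -0.1 -0.7]
pre [-0.1148 -0.0056 -0.0151]
low [-0.0337 -0.0058 -0.0994]
a0 [ 0.0312 -0.0056 -0.037 ]
15 [ 0.0175 -0.007  -0.0243]
30 [ 0.006  -0.0044 -0.0097]
45 [-0.0024  0.0019  0.0058]
60 [-0.0073  0.0115  0.0211]
75 [-0.0082  0.0238  0.0353]
90 [-0.0052  0.0379  0.0472]
105 [0.0016 0.0529 0.0562]
120 [0.0118 0.0677 0.0615]
135 [0.0245 0.0814 0.0629]
150 [0.039  0.093  0.0602]
```

View pics/s4.png

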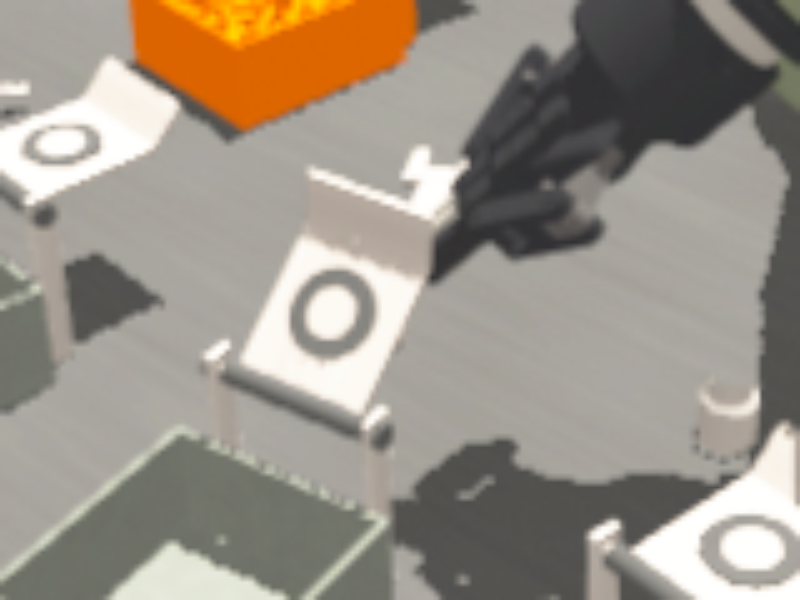

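The flag has risen to about 35–40°, with its tab edge at crop (310,170)–(440,205). The tip is behind it and the force is about 1 N. I'll carry on along the arc.

```bash
python3 -m creep '[{"wx":0,"wy":0,"wz":0,"tx":-0.003,"ty":0.002,"tz":0.006,"claw":1},{"wx":0,"wy":0,"wz":0,"tx":-0.005,"ty":0.006,"tz":0.012,"claw":1},{"wx":0,"wy":0,"wz":0,"tx":-0.007,"ty":0.01,"tz":0.019,"claw":1},{"wx":0,"wy":0,"wz":0,"tx":-0.008,"ty":0.015,"tz":0.026,"claw":1},{"wx":0,"wy":0,"wz":0,"tx":-0.008,"ty":0.021,"tz":0.032,"claw":1},{"wx":0,"wy":0,"wz":0,"tx":-0.008,"ty":0.027,"tz":0.038,"claw":1},{"wx":0,"wy":0,"wz":0,"tx":-0.006,"ty":0.033,"tz":0.043,"claw":1},{"wx":0,"wy":0,"wz":0,"tx":-0.005,"ty":0.038,"tz":0.047,"claw":1}]' 20; python3 d.py;python3 - <<'E'
from h import *
cv2.imwrite("pics/s5.png",cv2.resize(bot.grab_frame("scene")[170:320,150:350],(800,600)))
E
```

```text
clock: 8.8
position: [0.5518, 0.0267, 0.1673]
tool_rot: [0.004, 0.765, -0.786]
force: [-1.0, -0.0, -0.6]
grip_width: -0.0003
[-0.72  0.56  0.19  2.22  1.38  0.7  -1.04] rot [-0.2  0.1  0. ] tip bin [-0.0149  0.0118  0.0705] clock 8.8 F [-1.  -0.  -0.6]
pre [-0.1099 -0.0443 -0.0631]
low [-0.0288 -0.0446 -0.1475]
a0 [ 0.0361 -0.0444 -0.0851]
15 [ 0.0224 -0.0457 -0.0724]
30 [ 0.011  -0.0432 -0.0578]
45 [ 0.0025 -0.0368 -0.0423]
60 [-0.0023 -0.0272 -0.0269]
75 [-0.0033 -0.0149 -0.0128]
90 [-0.0002 -0.0008 -0.0009]
105 [0.0066 0.0142 0.008 ]
120 [0.0167 0.0291 0.0134]
135 [0.0295 0.0428 0.0147]
150 [0.044  0.0543 0.0121]
```

View pics/s5.png

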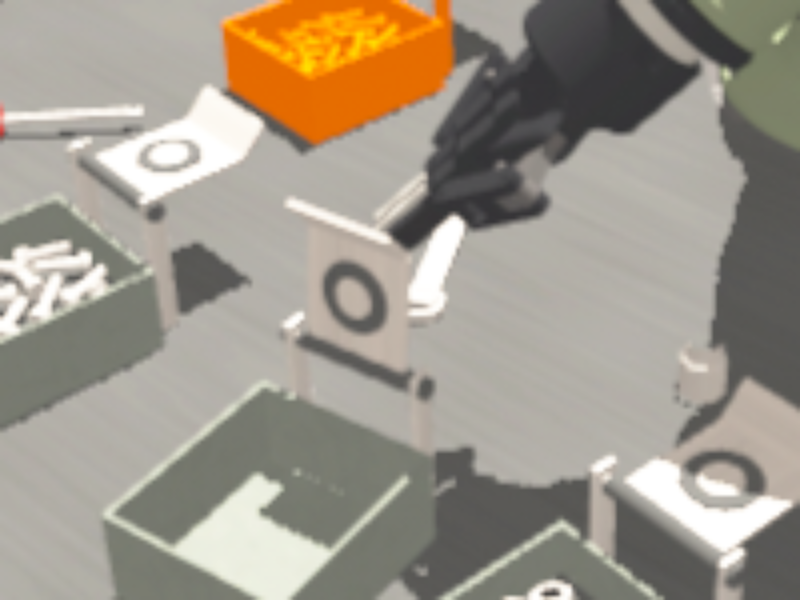

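The flag is now about upright, with its top edge at crop (290,205)–(400,245). I'll continue to about 140°.

```bash
python3 -m creep '[{"wx":0,"wy":0,"wz":0,"tx":0.002,"ty":0.006,"tz":0.003,"claw":1},{"wx":0,"wy":0,"wz":0,"tx":0.005,"ty":0.012,"tz":0.006,"claw":1},{"wx":0,"wy":0,"wz":0,"tx":0.009,"ty":0.018,"tz":0.009,"claw":1},{"wx":0,"wy":0,"wz":0,"tx":0.013,"ty":0.024,"tz":0.012,"claw":1},{"wx":0,"wy":0,"wz":0,"tx":0.017,"ty":0.029,"tz":0.013,"claw":1},{"wx":0,"wy":0,"wz":0,"tx":0.022,"ty":0.035,"tz":0.014,"claw":1},{"wx":0,"wy":0,"wz":0,"tx":0.027,"ty":0.04,"tz":0.015,"claw":1},{"wx":0,"wy":0,"wz":0,"tx":0.031,"ty":0.044,"tz":0.015,"claw":1}]' 20; python3 d.py|head -1;python3 - <<'E'
from h import *
cv2.imwrite("pics/s6.png",cv2.resize(bot.grab_frame("scene")[170:320,150:350],(800,600)))
E
```

```text
clock: 9.65
position: [0.6074, 0.0347, 0.1568]
tool_rot: [0.004, 0.765, -0.785]
force: [0.6, -0.6, 0.8]
grip_width: -0.0001
[-0.68  0.63  0.2   2.09  1.34  0.68 -0.94] rot [-0.2  0.2 -0. ] tip bin [0.0413 0.0117 0.06  ] clock 9.65 F [ 0.6 -0.6  0.8]
```

View pics/s6.png

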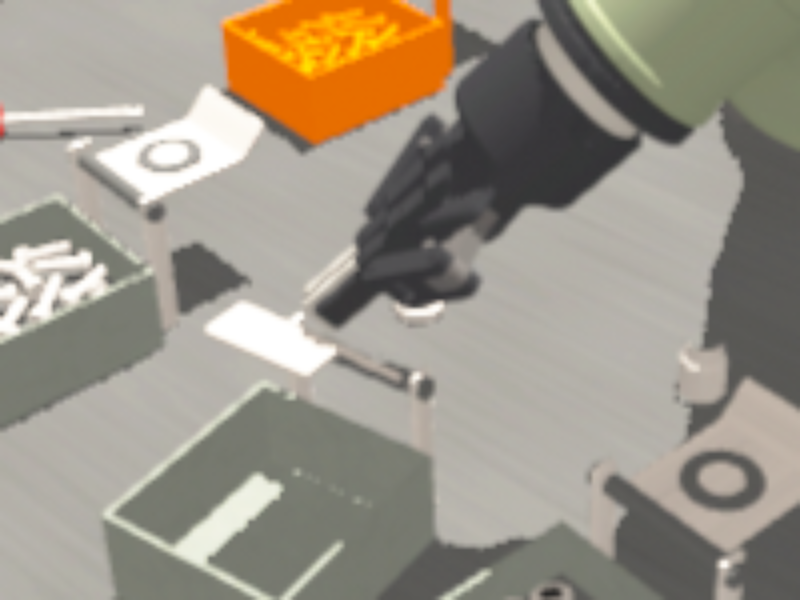

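The flag is past 135°, with the tab at crop (270,340) bending down. I'll back off and let it drop.

```bash
python3 -m creep '[{"wx":0,"wy":0,"wz":0,"tx":-0.02,"ty":0,"tz":0.006,"claw":1},{"wx":0,"wy":0,"wz":0,"tx":-0.045,"ty":0,"tz":0.015,"claw":1},{"wx":0,"wy":0,"wz":0,"tx":-0.075,"ty":0,"tz":0.025,"claw":1},{"wx":0,"wy":0,"wz":0,"tx":-0.105,"ty":0,"tz":0.035,"claw":1},{"wx":0,"wy":0,"wz":0,"tx":-0.13,"ty":0,"tz":0.045,"claw":1},{"wx":0,"wy":0,"wz":0,"tx":-0.13,"ty":0,"tz":0.045,"claw":1},{"wx":0,"wy":0,"wz":0,"tx":-0.13,"ty":0,"tz":0.045,"claw":1},{"wx":0,"wy":0,"wz":0,"tx":-0.13,"ty":0,"tz":0.045,"claw":1}]' 20; python3 -m creep '[{"wx":0,"wy":0,"wz":0,"tx":0,"ty":0,"tz":0,"claw":1},{"wx":0,"wy":0,"wz":0,"tx":0,"ty":0,"tz":0,"claw":1},{"wx":0,"wy":0,"wz":0,"tx":0,"ty":0,"tz":0,"claw":1},{"wx":0,"wy":0,"wz":0,"tx":0,"ty":0,"tz":0,"claw":1},{"wx":0,"wy":0,"wz":0,"tx":0,"ty":0,"tz":0,"claw":1},{"wx":0,"wy":0,"wz":0,"tx":0,"ty":0,"tz":0,"claw":1},{"wx":0,"wy":0,"wz":0,"tx":0,"ty":0,"tz":0,"claw":1},{"wx":0,"wy":0,"wz":0,"tx":0,"ty":0,"tz":0,"claw":1}]' 20; python3 d.py|head -1;python3 - <<'E'
from h import *
cv2.imwrite("pics/s7.png",bot.grab_frame("scene"))
cv2.imwrite("pics/t7.png",bot.grab_frame("top"))
E
```

```text
clock: 10.5
position: [0.5632, 0.0785, 0.2782]
tool_rot: [0.003, 0.765, -0.787]
force: [-0.0, 0.7, -0.2]
grip_width: 0.0001
clock: 11.3
position: [0.5633, 0.0786, 0.2783]
tool_rot: [0.003, 0.765, -0.787]
force: [-0.1, -0.6, -1.5]
grip_width: 0.0004
[-0.76  0.38  0.14  2.07  1.05  0.9  -0.63] rot [-0.2  0.2  0. ] tip bin [0.0039 0.0615 0.1815] clock 11.3 F [-0.1 -0.6 -1.5]
```

View pics/s7.png

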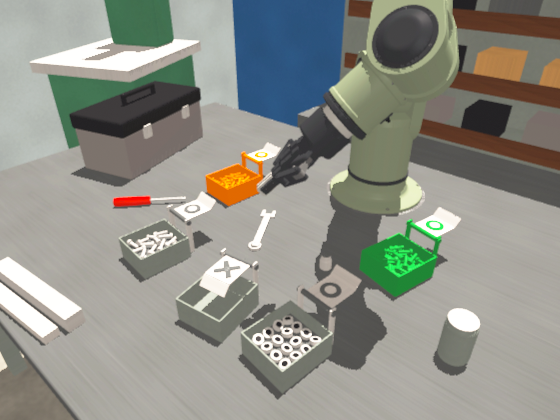

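View pics/t7.png

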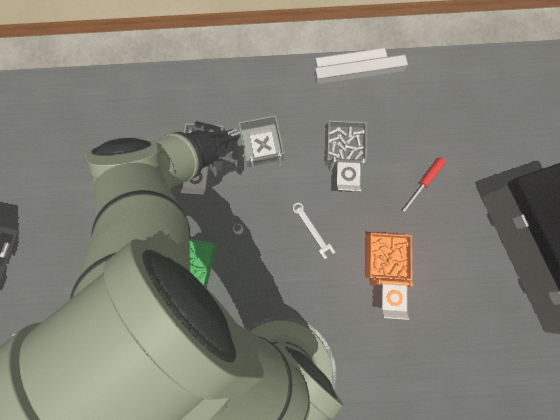

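The cross face is now up over the empty bin at scene (227,270) and top (262,144). The other flags still show their discs. I'll wait a little longer, check that the flag is level, and compare with the first picture.

```bash
python3 -m creep '[{"wx":0,"wy":0,"wz":0,"tx":-0.02,"ty":0,"tz":0.01,"claw":1},{"wx":0,"wy":0,"wz":0,"tx":-0.03,"ty":0,"tz":0.02,"claw":1},{"wx":0,"wy":0,"wz":0,"tx":-0.03,"ty":0,"tz":0.02,"claw":1},{"wx":0,"wy":0,"wz":0,"tx":-0.03,"ty":0,"tz":0.02,"claw":1},{"wx":0,"wy":0,"wz":0,"tx":-0.03,"ty":0,"tz":0.02,"claw":1},{"wx":0,"wy":0,"wz":0,"tx":-0.03,"ty":0,"tz":0.02,"claw":1},{"wx":0,"wy":0,"wz":0,"tx":-0.03,"ty":0,"tz":0.02,"claw":1},{"wx":0,"wy":0,"wz":0,"tx":-0.03,"ty":0,"tz":0.02,"claw":1}]' 20; python3 - <<'E'
from h import *
i=bot.grab_frame("scene");o=(170,220)
c=cv2.resize(i[220:320,170:295],(750,600),interpolation=cv2.INTER_CUBIC)
for l in ((.07,.031,.087),(.07,-.031,.087),(.088,.031,.067),(.088,-.031,.067)):
    q=(proj("scene",bw(P,[l]))[0]-o+.5)*6;cv2.circle(c,tuple(int(v) for v in q),4,(0,0,255),-1)
cv2.imwrite("pics/s8.png",c)
a=cv2.imread("pics/scene0.png")
d=cv2.absdiff(a,i).max(2)
cv2.imwrite("pics/d8.png",np.hstack([a[120:380,80:480],i[120:380,80:480]]))
E
```

```text
clock: 12.2
position: [0.5577, 0.0839, 0.3132]
tool_rot: [0.002, 0.765, -0.787]
force: [0.1, 0.5, -0.7]
grip_width: -0.0001
```

View pics/s8.png

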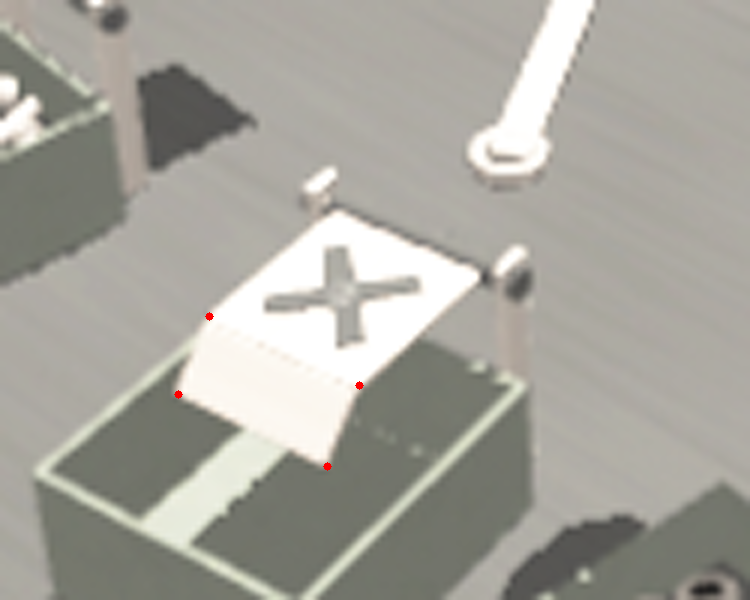

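View pics/d8.png

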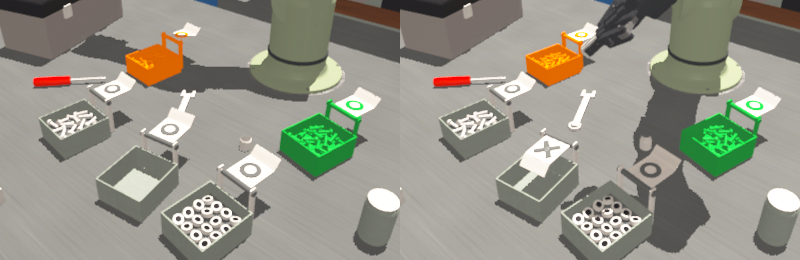

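The flag lies level: the predicted corner points at 180° fall exactly on its bend and tab corners. Everything else is where it was, and the arm is clear.

```bash
python3 -c "
from workcell import bot
print(bot.job_done())"
```

```text
the job is handed in; nothing more can be done
None
```

The empty bin is the middle one of the three. I flipped its flag over the hinge with the shut fingertips, pushing from under the tab and flag end. The job was handed in at about 12 s of the 42 s allowed.

- **Flag position:** In the last scene picture, the corner points calculated for 180° fall on the flag's bend and tab corners. It lies level over the bin's mouth with the cross face up.
- **Force:** The outside force read about 1 N or less at the end of each push step; it was not logged in between.
- **Everything else:** By eye, comparing the first and last scene pictures, the bolt and nut flags still lie disc up. The wrench, socket, can and screwdriver have not moved.
- **Arm at hand-in:** The arm was well clear, with the tool at about 0.31 m height and touching nothing.
- **What went wrong on the way:**
  - A first approach from the right (-y) side brought joint 5 to the end of its range and joint 6 to or just short of its own, to the readings' precision. I abandoned it before touching anything and came in from the left.
  - One move call was refused because its rows lacked some values, so it moved nothing.

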